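Complete the right kit and close its drawer

ROBOT

A 7-joint arm with a two-finger parallel gripper is mounted at the origin on the work surface. World frame = base frame: x ahead of the robot, y to its left, z up, the work surface at z = 0. Lengths are in m, angles in rad, forces in N, time in s.
With the tool pointing down it reaches from about 0.425 to 0.925 m from the base axis. Payload 6.8 kg.
Tool frame: the origin (TCP) lies between the finger pads; the fingertips stand 22 mm ahead of it and the grasp point (between the pads) lies 3 mm ahead of it; x points along the fingers, z is the direction in which the jaws open and shut, and the axes are right-handed (so a half turn about x gives the same grasp; the last joint's range is limited). The gripper opens to 85 mm and grips with 20 to 120 N. Pads are 22 mm wide; open, the fingers measure 114 mm over their backs; the gripper's body (76 mm by 85 mm) begins 54 mm behind the grasp point. The pads swing forward as they close: fully open they stand 13 mm farther back than shut.
Start: joints at [1.192, 0.477, 0.022, 1.555, -0.011, 1.109, -0.083], TCP at [0.181, -0.65, 0.253] pointing down, gripper open.
Joint ranges: [-2.96, 2.96], [-0.34, 2.1], [-1.41, 1.46], [0.24, 2.44], [-1.37, 4.51], [0.17, 1.92], [-2.96, 2.96]. Speed limits (rad/s): [2.39, 2.39, 3.14, 3.14, 3.14, 3.14, 3.14].

INTERFACE

Orientations are given as [roll, pitch, yaw] about the fixed x, y, z axes, in that order (R = Rz(yaw) Ry(pitch) Rx(roll)).
In Python, from station import * gives the robot as it stands. Calls block until the motion is done:
- move_ptp(position, orientation): joint-space move of the TCP to a pose.
- servo_line(position, v=0.15, rotation=None): straight line of the TCP; rotation=None keeps the orientation; v is the mean speed in m/s.
- movej(angles): joint-space move.
- ungrasp() and gripper_close(strength=None): open the fingers fully, or close them until they stop; strength is the grip in N (None keeps the last).
- dwell(seconds).
- inverse_kinematics(position, orientation): joint angles nearest the present ones, or None.
- observe(): the state.
- snapshot(name): name is "side" or "top" or "wrist"; returns a dict with "color" (384x512x3 uint8, blue, green, red), "vertical_fov" (degrees; the focal length in pixels is half the picture's height over the tangent of half this angle, whatever the lens; pixels are square), "cx", "cy" (the principal point, pixels), "dist" ([k1, k2, p1, p2, k3] as OpenCV has them; the pictures are not rectified), "eye" and "attitude" of the camera in the world. Camera axes: x right, y down, z forward; pixel columns grow to the right and rows downward; lengths in m; the calibration is good to about 2 mm. A picture is of the moment at which its call begins. There is no depth.
A pose or a line that the arm cannot do raises PlanningError and nothing moves.
- close_job(): hands the job in, once; it reports no verdict.
The state is a dict: "t": time; "q": joint angles; "dq": joint speeds; "joint_torque": joint torques, N m; "tcp_pos": TCP position; "tool_rot": TCP orientation; "ft_force": force on the tool from outside, world axes, zero at the start; "wrist_torque": the same for the moment, N m; "width": finger opening in m.
Only numpy, scipy, OpenCV 4.12 (cv2) and the standard library are available. Lean on these libraries where they do the work, as an engineer would, in place of code of your own. Each camera call takes 0.05 s, during which the arm holds its last target. There are 200 camera calls.

TASK

Each of the two open kit drawers needs one heatsink and one transformer, but only one spare heatsink is on the bench: stand it upright, without dropping it, in the empty bay of the drawer that has the transformer. Then push that drawer gently, fully home until it clicks in. Leave the other, still incomplete kit drawer open as it is with its heatsink standing, and leave everything else on the bench where it is.

Things in the scene. Friction and masses are not known exactly. Their poses are not given: they have to be found in the camera images.
- heatsink: the spare heatsink standing on the bench, to one side of the drawer unit (left or right): plain aluminium extrusion with vertical fins, 44 (x) by 26 (y) by 50 mm tall, about 85 g. Origin at the centre of its underside, z up; the flat plate is its +y face, the fin tips its -y side. Gripped across the 26 mm
- kit_heatsink: identical heatsink (44 x 26 x 50 mm) that already stands in one of the two drawers, in the bay away from the other drawer; origin at the centre of its underside
- transformer: transformer with a dark laminated core, copper winding and white bobbin, 42 (x) by 38 (y) by 42 mm tall, about 200 g, standing in the other drawer, in the bay away from the other drawer; origin at the centre of its underside. The drawer it stands in is the one to complete and close
- left_bay (a point): floor centre of the left (+y) drawer's empty bay; moves with it. x points into the unit (closing), y left along its front, z up. Bay 105 (x) by 63 mm (y) inside, floor 14 mm above the bench. Over the floor: wall between bays 14 mm, side walls 17 mm, rear wall 21 mm, drawer front (x = -52 to -64 mm) 66 mm high. The occupied bay is centred at y = +67 mm
- right_bay (a point): the same for the right (-y) drawer's empty bay; its occupied bay is centred at y = -67 mm
- left_lip (a point): middle of the front edge of the left drawer's pull lip, the place to push: a ledge 90 mm wide (y) and 6 mm thick at 75 mm above the bench, standing 14 mm out of the drawer front. Axes as for left_bay: push along +x. The top of the drawer unit is 92 mm above the bench; its front plane is the drawer front's when closed
- right_lip (a point): the same for the right drawer's pull lip
- left_drawer (a joint): opening of the left drawer in m: 0 is fully home, 0.155 fully out; starts about 0.125 to 0.15 open. Slides with about 1.5 N; a spring roller resists from 12 mm with about 5 N more; past 5 mm it pulls the drawer to 0 and holds it
- right_drawer (a joint): the same for the right drawer
- capacitor: bystander: grey capacitor can, 35 mm across, 46 mm tall, on the bench on the other side of the unit from the spare heatsink; origin under its centre
- spool: bystander: spool 54 mm across, 50 mm tall; origin under its centre
- flux: bystander: white bottle 44 mm across, 110 mm tall; origin under its centre
There are look-alikes about, which are no part of the job. What is shaped like the kit_heatsink but blue or green is not meant. What is shaped like the heatsink but blue is not meant.

How it is judged:
On the way, in this order (a step that is already met when the one before it is completed fails the run):
1. the spare heatsink stands released in the empty bay of the transformer's drawer, which is still open (((y of transformer in the frame of left_bay between 0.045 and 0.088 m and x of transformer in the frame of left_bay between -0.05 and 0.05 m and z of transformer in the frame of left_bay between -0.006 and 0.006 m and angle between transformer's own z axis and vertical below 0.15 rad and x of heatsink in the frame of left_bay between -0.042 and 0.042 m and y of heatsink in the frame of left_bay between -0.022 and 0.022 m and z of heatsink in the frame of left_bay between -0.005 and 0.005 m and angle between heatsink's own z axis and vertical below 0.1 rad and contact force between the fingers and heatsink below 0.1 N and linear speed of heatsink below 0.03 m/s and value of joint left_drawer above 0.08 m) or (y of transformer in the frame of right_bay between -0.088 and -0.045 m and x of transformer in the frame of right_bay between -0.05 and 0.05 m and z of transformer in the frame of right_bay between -0.006 and 0.006 m and angle between transformer's own z axis and vertical below 0.15 rad and x of heatsink in the frame of right_bay between -0.042 and 0.042 m and y of heatsink in the frame of right_bay between -0.022 and 0.022 m and z of heatsink in the frame of right_bay between -0.005 and 0.005 m and angle between heatsink's own z axis and vertical below 0.1 rad and contact force between the fingers and heatsink below 0.1 N and linear speed of heatsink below 0.03 m/s and value of joint right_drawer above 0.08 m))), for 0.2 s.
2. that drawer is pushed home into its detent (((y of transformer in the frame of left_bay between 0.045 and 0.088 m and x of transformer in the frame of left_bay between -0.05 and 0.05 m and z of transformer in the frame of left_bay between -0.006 and 0.006 m and angle between transformer's own z axis and vertical below 0.15 rad and x of heatsink in the frame of left_bay between -0.042 and 0.042 m and y of heatsink in the frame of left_bay between -0.022 and 0.022 m and z of heatsink in the frame of left_bay between -0.005 and 0.005 m and angle between heatsink's own z axis and vertical below 0.1 rad and value of joint left_drawer below 0.003 m) or (y of transformer in the frame of right_bay between -0.088 and -0.045 m and x of transformer in the frame of right_bay between -0.05 and 0.05 m and z of transformer in the frame of right_bay between -0.006 and 0.006 m and angle between transformer's own z axis and vertical below 0.15 rad and x of heatsink in the frame of right_bay between -0.042 and 0.042 m and y of heatsink in the frame of right_bay between -0.022 and 0.022 m and z of heatsink in the frame of right_bay between -0.005 and 0.005 m and angle between heatsink's own z axis and vertical below 0.1 rad and value of joint right_drawer below 0.003 m))), for 0.2 s.
At the end, for the whole second after the job is handed in: The drawer with the transformer is home (within 3 mm), the spare heatsink stands upright (within 0.1 rad) at rest on the floor of its formerly empty bay and the transformer still stands in its own bay; the other drawer has moved less than 15 mm and its heatsink stands within 20 mm of where it was (((y of transformer in the frame of left_bay between 0.045 and 0.088 m and x of transformer in the frame of left_bay between -0.05 and 0.05 m and z of transformer in the frame of left_bay between -0.006 and 0.006 m and angle between transformer's own z axis and vertical below 0.15 rad and x of heatsink in the frame of left_bay between -0.042 and 0.042 m and y of heatsink in the frame of left_bay between -0.022 and 0.022 m and z of heatsink in the frame of left_bay between -0.005 and 0.005 m and angle between heatsink's own z axis and vertical below 0.1 rad and value of joint left_drawer below 0.003 m and distance of right_lip from where it was at the start of the episode below 0.015 m) or (y of transformer in the frame of right_bay between -0.088 and -0.045 m and x of transformer in the frame of right_bay between -0.05 and 0.05 m and z of transformer in the frame of right_bay between -0.006 and 0.006 m and angle between transformer's own z axis and vertical below 0.15 rad and x of heatsink in the frame of right_bay between -0.042 and 0.042 m and y of heatsink in the frame of right_bay between -0.022 and 0.022 m and z of heatsink in the frame of right_bay between -0.005 and 0.005 m and angle between heatsink's own z axis and vertical below 0.1 rad and value of joint right_drawer below 0.003 m and distance of left_lip from where it was at the start of the episode below 0.015 m)) and contact force between the fingers and heatsink below 0.1 N and linear speed of heatsink below 0.03 m/s and distance of kit_heatsink from where it was at the start of the episode below 0.02 m and angle between kit_heatsink's own z axis and vertical below 0.15 rad); the robot touches nothing.
It fails at once if the spare heatsink is dropped (falls free faster than 0.7 m/s, about 25 mm) (contact force between the fingers and heatsink below 0.05 N and linear speed of heatsink above 0.7 m/s).
It fails at once if a drawer is slammed (closes faster than 0.4 m/s) (velocity of joint any of left_drawer, right_drawer below -0.4 m/s).
It fails at once if a bystander on the bench is moved more than 30 mm (distance of any of capacitor, spool, flux from where it was at the start of the episode above 0.03 m).
It also fails if it takes over 51 s, if anything falls off the work surface, if the arm or the gripper's body presses on something with over 40 N, if the wrist force passes 120 N, or if a joint passes its speed limit or range.

## Working session

There is one attempt and no reset: what is moved stays moved. The work goes in short steps, each a Python script; the robot and the scene stay as the last script left them, time stands still between calls to the robot, and variables do not carry over. Pictures are saved under pics/ and viewed, about 8 in all and at most 12, crops included, and the job is handed in when it is done.

```bash
mkdir -p pics; cat > h.py <<'E'
from station import *
import numpy as np, cv2
from scipy.spatial.transform import Rotation as R
def cam(s):
    f=s["color"].shape[0]/2/np.tan(np.radians(s["vertical_fov"])/2)
    K=np.array([[f,0,s["cx"]],[0,f,s["cy"]],[0,0,1.]])
    a=np.array(s["attitude"],float)
    A=a if a.shape==(3,3) else R.from_euler('xyz',a).as_matrix()
    return K,np.array(s["dist"],float),A,np.array(s["eye"],float)
def ray(s,u,v,z):
    K,d,A,e=cam(s)
    p=cv2.undistortPoints(np.array([[[u,v]]],float),K,d)[0,0]
    r=A@np.array([p[0],p[1],1]); return e+r*(z-e[2])/r[2]
def proj(s,P):
    K,d,A,e=cam(s)
    return cv2.projectPoints((np.atleast_2d(P)-e)@A,np.zeros(3),np.zeros(3),K,d)[0][:,0]
E
python3 - <<'E'
from h import *
import pickle
for n in("top","side"):
    s=snapshot(n); pickle.dump(s,open(n+".pkl","wb")); cv2.imwrite(f"pics/{n}0.png",cv2.resize(s["color"],(800,600),interpolation=cv2.INTER_CUBIC))
    print(n,s["eye"],s["attitude"],s["vertical_fov"],s["cx"],s["cy"],s["dist"])
o=observe();print(o["t"],o["tcp_pos"],o["tool_rot"],o["width"])
E
```

```text
top [ 0.52236199 -0.02754344  0.91466327] [-3.06083783e+00 -3.99018348e-04 -1.55197272e+00] 55.29810396781395 252.0784172584848 185.64804055372534 [-0.0540093  0.         0.         0.         0.       ]
side [0.24272958 0.47707974 0.79128913] [-2.46250089 -0.01367248 -2.54492441] 53.23912681221514 252.85702790784688 191.22333948893407 [0.00675887 0.         0.         0.         0.        ]
0.1 [ 0.18041762 -0.64993042  0.2524073 ] [-3.06247839  1.56913328  1.92072787] 0.0855162716376729
```

View pics/top0.png

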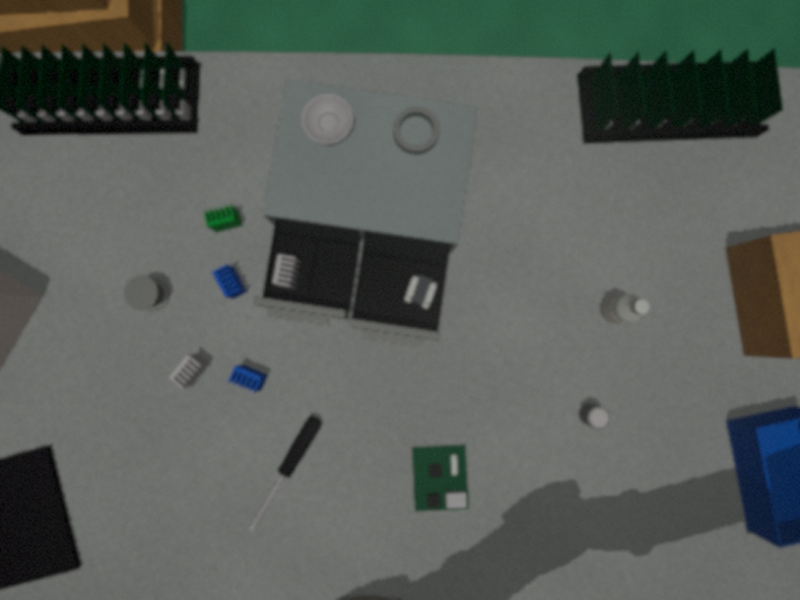

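View pics/side0.png

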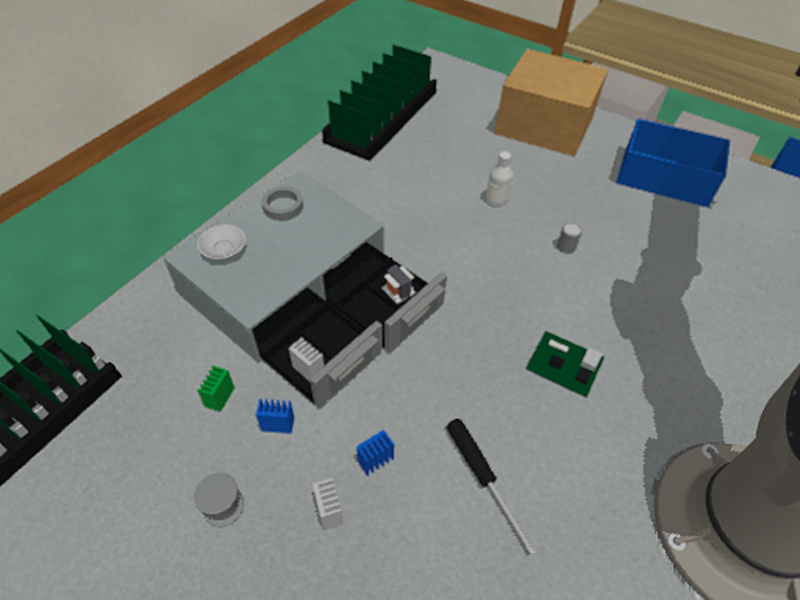

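The transformer is in the right drawer (top view ≈ 420,291). The spare grey heatsink is on the left bench at ≈ (185,370), with blue look-alikes at (248,377) and (228,281) and the capacitor or spool at (143,292). I'll take a closer look for measuring.

```bash
python3 - <<'E'
from h import *
import pickle
s=pickle.load(open("top.pkl","rb"));c=s["color"]
a=cv2.resize(c[125:225,160:300],(770,550),interpolation=cv2.INTER_CUBIC)
cv2.imwrite("pics/crop.png",cv2.convertScaleAbs(a,alpha=1.5))
# heatsink mask
roi=c[215:260,95:145].astype(int); b=(roi.min(2)>150)|((roi.min(2)>125)&(np.ptp(roi,axis=2)<25))
print(np.percentile(roi.min(2),[5,50,90,99]))
for th in(130,145,160):
    m=(roi.min(2)>th).astype(np.uint8); n,l,st,ce=cv2.connectedComponentsWithStats(m); 
    if n>1:
        k=1+np.argmax(st[1:,4]); print(th,st[k],ce[k]+[95,215])
        pts=np.argwhere(m>0)[:,::-1]+[95,215]
        W=np.array([ray(s,u,v,.05)[:2] for u,v in pts]); r=cv2.minAreaRect((W*1000).astype(np.float32)); print(r, W.mean(0))
E
```

```text
[ 77. 108. 111. 131.]
130 [14 14 11 13 26] [114.11538462 235.        ]
((469.1917419433594, 297.1633605957031), (3.9031598567962646, 36.657230377197266), 50.8187141418457) [0.46928058 0.29698886]
```

View pics/crop.png

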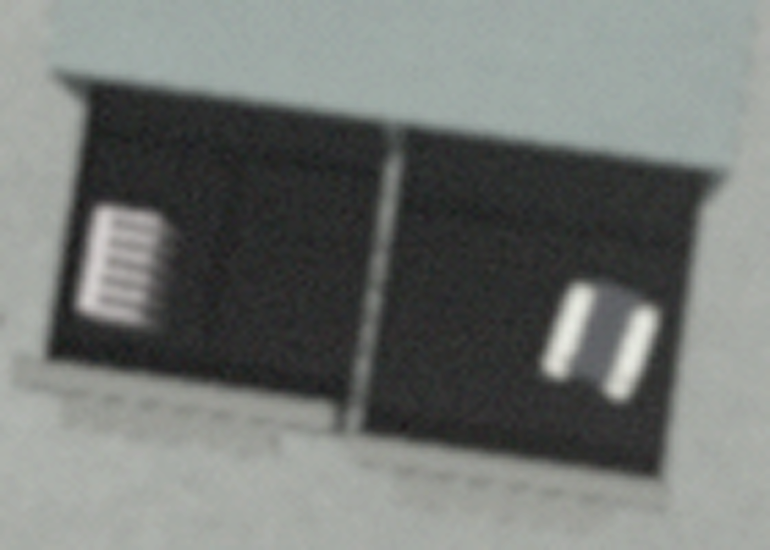

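The crop shows the right drawer's front inner top edge from about (365,433) to (660,472), the unit top front edge from (55,75) to (730,172), and the transformer at (605,340). Next I compute the drawer frame and take a wrist look over the heatsink.

```bash
python3 - <<'E'
from h import *
import pickle
s=pickle.load(open("top.pkl","rb"))
f=lambda x,y,z: ray(s,160+(x+.5)/5.5-.5,125+(y+.5)/5.5-.5,z)
for n,x,y,z in[("unitL",55,75,.092),("unitR",730,172,.092),("RfrontL",365,433,.08),("RfrontR",660,472,.08),("RfR end",668,478,.08),("LfrontL",12,357,.08),("LfrontL",330,403,.08),("seam",395,130,.035),("seam",358,425,.035),("trafo",605,340,.056),("kit",122,265,.064),("wallRin top",700,205,.031),("wallR",662,470,.031)]: print(n,f(x,y,z).round(4))
v=f(730,172,.092)-f(55,75,.092);print("yaw",np.degrees(np.arctan2(v[1],v[0]))+90,np.hypot(*v[:2]))
v=f(660,472,.08)-f(365,433,.08);print("yaw",np.degrees(np.arctan2(v[1],v[0]))+90)
w=snapshot("wrist");K,d,A,e=cam(w);o=observe();T=R.from_euler('xyz',o["tool_rot"]).as_matrix();print("cam in tool",T.T@(e-np.array(o["tcp_pos"])),"\n",(T.T@A).round(2))
p=np.array([.45,.27,.28])
for yaw in(np.pi/2,-np.pi/2,0.87,-2.27):
    print(yaw,inverse_kinematics(p,[0,np.pi/2,yaw]))
move_ptp(p,[0,np.pi/2,-np.pi/2]); 
w=snapshot("wrist");pickle.dump(w,open("w1.pkl","wb"));cv2.imwrite("pics/w1.png",w["color"]);print(observe()["t"],w["eye"])
E
```

```text
unitL [0.694  0.1638 0.092 ]
unitR [ 0.6585 -0.1166  0.092 ]
RfrontL [0.5484 0.0321 0.08  ]
RfrontR [ 0.5346 -0.0902  0.08  ]
RfR end [ 0.5322 -0.0936  0.08  ]
LfrontL [0.5772 0.18   0.08  ]
LfrontL [0.5606 0.0469 0.08  ]
seam [0.6838 0.0254 0.035 ]
seam [0.5533 0.0385 0.035 ]
trafo [ 0.5908 -0.0678  0.056 ]
kit [0.6183 0.1385 0.064 ]
wallRin top [ 0.6535 -0.1101  0.031 ]
wallR [ 0.5362 -0.0948  0.031 ]
yaw -7.22941357903278 0.2826923195056473
yaw -6.444986281751483
cam in tool [-0.12117588  0.07112541  0.00129862] 
 [[ 0.   -0.28  0.96]
 [-0.   -0.96 -0.28]
 [ 1.   -0.   -0.  ]]
1.5707963267948966 [ 0.32463422  0.49162326 -1.28486383  1.82456171  0.5046597   1.21301298
  0.45544127]
-1.5707963267948966 [ 0.30728685  0.47054764 -1.24964733  1.82528017  0.47987174  1.19943112
 -2.66375564]
0.87 [ 0.28696487  0.44908156 -1.21109955  1.82614217  0.45383837  1.185975
 -0.1994842 ]
-2.27 [-1.36690241  0.25921202  0.8546802   1.92211018 -0.22376184  1.0579942
 -2.68789358]
3.55 [0.52204429 0.26773666 0.40115735]
```

View pics/w1.png

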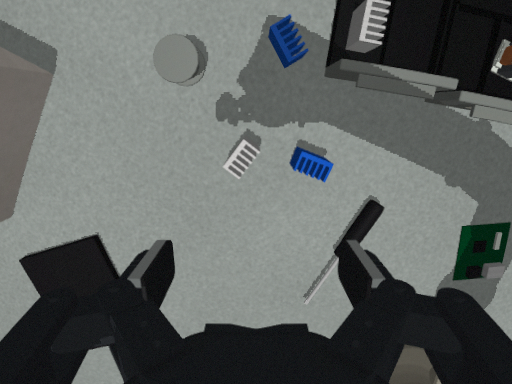

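In the wrist view the heatsink is at (240,158) with its plate on the upper-left, fins to the lower-right. Fit its top rectangle.

```bash
python3 - <<'E'
from h import *
import pickle
s=pickle.load(open("w1.pkl","rb"));c=s["color"][130:190,215:275].astype(int)
print(np.percentile(c.min(2),[5,50,90,97,99]))
for th in(160,175,190):
    m=(c.min(2)>th).astype(np.uint8); m=cv2.morphologyEx(m,cv2.MORPH_CLOSE,np.ones((2,2)))
    n,l,st,ce=cv2.connectedComponentsWithStats(m);k=1+np.argmax(st[1:,4])
    pts=np.argwhere(l==k)[:,::-1]+[215,130]
    W=np.array([ray(s,u,v,.05)[:2] for u,v in pts])
    print(th,len(pts),cv2.minAreaRect((W*1000).astype(np.float32)),W.mean(0))
cv2.imwrite("pics/w1c.png",cv2.resize(s["color"][130:190,215:275],(480,480),interpolation=cv2.INTER_NEAREST))
t=pickle.load(open("top.pkl","rb"))
f=lambda x,y,z: ray(t,160+(x+.5)/5.5-.5,125+(y+.5)/5.5-.5,z)
B=np.array([.5967,-.0033]);a=np.radians(-7);M=np.array([[np.cos(a),np.sin(a)],[-np.sin(a),np.cos(a)]])
for q in[(545,370),(625,402),(575,283),(657,310)]: print(M@(f(*q,.05)[:2]-B))
E
```

```text
[ 90. 141. 163. 199. 202.]
160 378 ((460.5463562011719, 285.59698486328125), (26.377635955810547, 44.226219177246094), 51.76677703857422) [0.462423   0.28761297]
175 310 ((460.44366455078125, 285.32806396484375), (25.557804107666016, 43.346981048583984), 51.982757568359375) [0.46274898 0.28781164]
190 197 ((460.8028869628906, 285.5508728027344), (23.867185592651367, 42.899105072021484), 52.840362548828125) [0.46340936 0.29030143]
[-0.01389767 -0.04115567]
[-0.02270341 -0.0770795 ]
[ 0.02515086 -0.04873877]
[ 0.01853721 -0.08534452]
```

View pics/w1c.png

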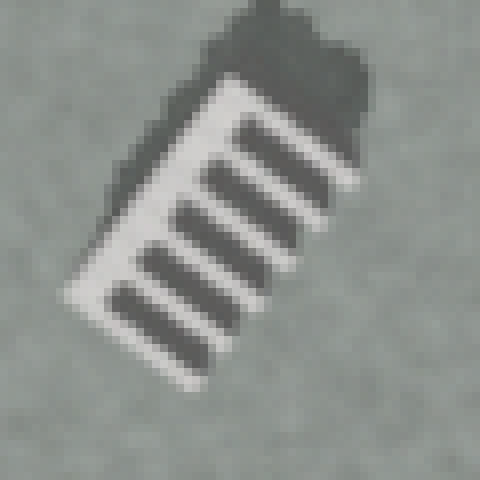

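```bash
python3 - <<'E'
from h import *
import pickle
s=pickle.load(open("w1.pkl","rb"));c=s["color"][130:200,275:345].astype(int)
m=(c[...,0]-c[...,2]>50)
W=np.array([ray(s,u+275,v+130,.05)[:2] for v,u in np.argwhere(m)])
j=np.array([np.cos(np.radians(52)),np.sin(np.radians(52))]);p=np.array([-j[1],j[0]])
D=(W-[.4605,.2855])*1000
print("blue along jaw",(D@j).min(),(D@j).max(),"perp",(D@p).min(),(D@p).max())
k=(D@p)>-16;print("in finger band:",D[k]@j if k.any() else None)
print(cv2.minAreaRect((W*1000).astype(np.float32)))
q0=observe()["q"]
for y1,y2 in[(52,33),(52-180,33-180)]:
  y1,y2=np.radians([y1,y2])
  for P,y in[((.4605,.2855,.15),y1),((.4605,.2855,.039),y1),((.605,.0,.25),y2),((.605,.0,.06),y2)]:
    q=inverse_kinematics(np.array(P),[0,np.pi/2,y]);print(P,None if q is None else np.round(q,2))
print(np.round(q0,2))
E
```

```text
blue along jaw -100.66217706264719 -43.83793283190328 perp -67.58585557486593 -30.93805984764828
in finger band: None
((454.9159851074219, 198.11041259765625), (52.66645812988281, 29.000064849853516), 68.68964385986328)
(0.4605, 0.2855, 0.15) [ 0.2   0.69 -1.19  1.92  0.75  1.06 -0.4 ]
(0.4605, 0.2855, 0.039) [ 0.25  1.1  -1.37  1.96  1.19  1.22 -0.69]
(0.605, 0.0, 0.25) [ 0.71  0.65 -1.18  1.68  0.63  1.25 -0.04]
(0.605, 0.0, 0.06) [ 0.75  1.1  -1.35  1.81  1.14  1.27 -0.37]
(0.4605, 0.2855, 0.15) [-0.69  0.39  0.02  1.97 -0.01  0.78 -2.89]
(0.4605, 0.2855, 0.039) [-0.69  0.56  0.02  2.02 -0.02  0.55 -2.88]
(0.605, 0.0, 0.25) [ 0.39  0.44 -0.65  1.7   0.3   1.1  -2.92]
(0.605, 0.0, 0.06) [ 0.19  0.63 -0.39  1.84  0.34  0.73 -2.95]
[ 0.31  0.47 -1.25  1.83  0.48  1.2  -2.66]
```

```bash
python3 - <<'E'
from h import *
movej([-.69,.39,.02,1.97,-.01,.78,.25])
y=np.radians(52)
print(observe()["tcp_pos"],observe()["tool_rot"])
move_ptp(np.array([.4605,.2855,.13]),[0,np.pi/2,y]);print(np.round(observe()["q"],2))
servo_line(np.array([.4605,.2855,.039]),v=.06)
gripper_close(35); o=observe();print(o["t"],o["width"],o["ft_force"])
servo_line(np.array([.4605,.2855,.2]),v=.1)
o=observe();print(o["t"],o["width"],o["tcp_pos"],o["ft_force"],np.round(o["q"],2))
w=snapshot("wrist");cv2.imwrite("pics/w2.png",w["color"])
for P in[(.605,.0,.2),(.605,.0,.06)]: print(inverse_kinematics(np.array(P),[0,np.pi/2,np.radians(33)]))
E
```

```text
[0.46071448 0.28802487 0.14801865] [-0.5192225   1.56914621  0.39480892]
[-0.69  0.42  0.02  1.99 -0.01  0.74  0.25]
8.5083 0.025651570901419878 [0.25980322 0.69573639 2.57237722]
10.2667 0.02520250666314193 [0.46018569 0.28525328 0.19936372] [-0.47722199 -0.34711024 -1.507522  ] [-0.69  0.32  0.03  1.93 -0.01  0.89  0.25]
[-0.26780157  0.42109982  0.21556492  1.79351382 -0.10860507  0.93846611
  0.56975003]
[-0.22578428  0.60745449  0.16399878  1.87422535 -0.15030038  0.67174475
  0.60321666]
```

View pics/w2.png

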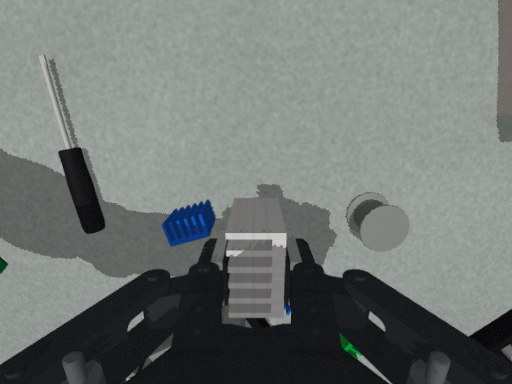

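Gripped: width is 25 mm, and the picture shows the heatsink between the pads at (257,260). Now I carry it over the bay.

```bash
python3 - <<'E'
from h import *
import pickle
T=np.array([.6052,.0007]);y=np.radians(33)
move_ptp(np.array([*T,.20]),[0,np.pi/2,y])
o=observe();print(o["t"],o["width"],o["tcp_pos"])
w=snapshot("wrist");pickle.dump(w,open("w3.pkl","wb"));c=w["color"].copy()
B=np.array([.5967,-.0033]);a=np.radians(-7);M=np.array([[np.cos(a),-np.sin(a)],[np.sin(a),np.cos(a)]])
def P(x,y,z): return np.array([*(B+M@np.array([x,y])),z])
for pts,col in[([P(-.052,.03,.08),P(-.052,-.098,.08)],(0,0,255)),([P(-.064,.03,.08),P(-.064,-.098,.08)],(0,128,255)),([P(-.052,-.0355,.028),P(.052,-.0355,.028)],(0,255,255)),([P(-.052,.0315,.031),P(.052,.0315,.031)],(255,0,255)),([P(-.052,-.0985,.031),P(.052,-.0985,.031)],(255,0,255))]:
    q=proj(w,np.array(pts)).round().astype(int).tolist();print(q);cv2.line(c,q[0],q[1],col,1)
cv2.imwrite("pics/w3.png",cv2.resize(c,(800,600)))
E
```

```text
11.5333 0.025415460838620865 [0.60488618 0.00321188 0.19981177]
[[221, 129], [138, 236]]
[[210, 120], [127, 228]]
[[189, 174], [263, 232]]
[[228, 125], [303, 189]]
[[155, 217], [228, 270]]
```

View pics/w3.png

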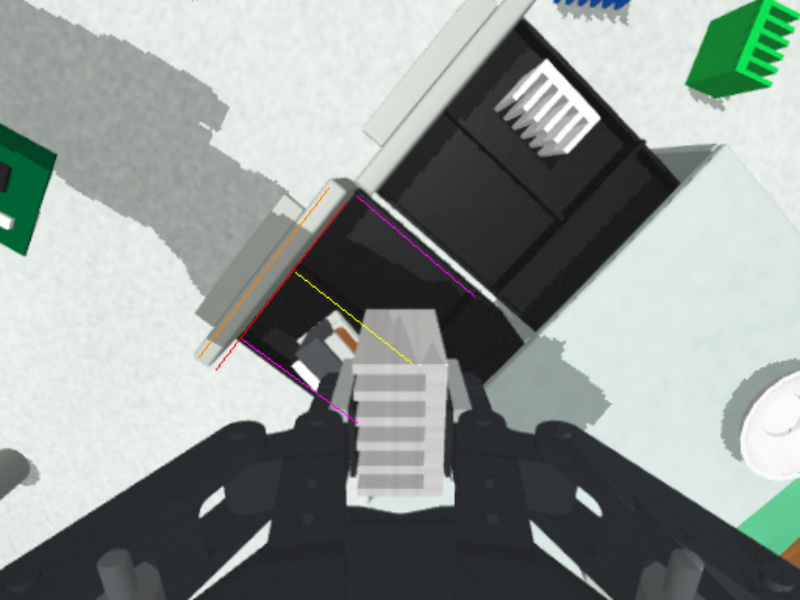

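The drawn model lines fit the right drawer (front edge about (350,190) to (240,338), walls within a few mm). I'll lower until contact and release.

```bash
python3 - <<'E'
from h import *
import pickle
T=np.array([.6052,.0007])
servo_line(np.array([*T,.10]),v=.1); dwell(.2)
f0=observe()["ft_force"][2]; servo_line(np.array([*T,.058]),v=.04)
for z in np.arange(.0565,.0495,-.001):
    servo_line(np.array([*T,z]),v=.02); f=observe()["ft_force"][2]-f0
    print(z.round(4),round(f,2),observe()["tcp_pos"].__getitem__(2))
    if f>2.5: break
o=observe();print(o["t"],o["tcp_pos"],o["width"])
ungrasp(); dwell(.3); o=observe();print(o["t"],o["ft_force"],o["width"])
p=np.array(o["tcp_pos"]);p[2]=.2
servo_line(p,v=.1)
w=snapshot("wrist");cv2.imwrite("pics/w4.png",w["color"]);print(observe()["t"])
E
```

```text
0.0565 -0.1 0.05652905068658777
0.0555 0.04 0.05544475006531873
0.0545 0.39 0.054415144638144786
0.0535 0.21 0.05340713619631905
0.0525 5.9 0.053184676190486904
15.3833 [0.60590424 0.00061719 0.05318468] 0.025486115594066206
16.3 [-0.03902835  0.14345833 -0.05652864] 0.08536156758912065
17.975
```

View pics/w4.png

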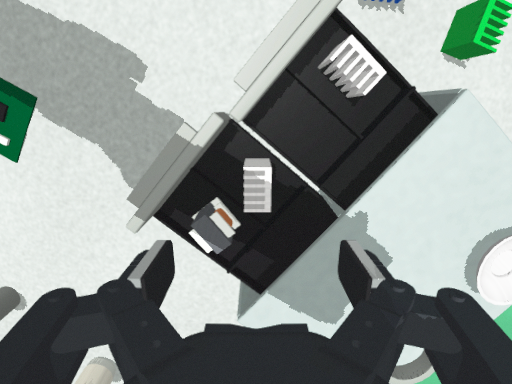

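The heatsink stands in the right drawer's empty bay (257,185), the transformer is undisturbed, and the other drawer is unchanged. Next I push the right lip with closed fingers.

```bash
cat > d.py <<'E'
from h import *
B=np.array([.5967,-.0033]);a=np.radians(-7);M=np.array([[np.cos(a),-np.sin(a)],[np.sin(a),np.cos(a)]])
def P(x,y,z): return np.array([*(B+M@np.array([x,y])),z])
def F(): 
    f=observe()["ft_force"]; return f[0]*np.cos(a)+f[1]*np.sin(a)
def X(): return ((np.array(observe()["tcp_pos"])[:2]-B)@M)[0]
E
python3 - <<'E'
from d import *
o=[0,np.pi/2,np.radians(83)]
print([inverse_kinematics(P(x,-.0335,z),o) is not None for x,z in[(-.13,.2),(-.13,.075),(.05,.075)]])
move_ptp(P(-.13,-.0335,.2),o); gripper_close(30)
servo_line(P(-.13,-.0335,.075),v=.15); dwell(.1); f0=F();print(observe()["t"],X(),f0)
for x in np.arange(-.105,-.02,.01):
    servo_line(P(x,-.0335,.075),v=.06);print(round(x,3),round(X(),4),round(F()-f0,2))
    if F()-f0<-15: break
w=snapshot("top");cv2.imwrite("pics/t5.png",cv2.resize(w["color"][100:260,120:330],(735,560)));print(observe()["t"])
E
```

```text
[True, True, True]
20.6083 -0.12926736992985435 -0.22551552707354278
-0.105 -0.105 -0.54
-0.095 -0.0946 -0.34
-0.085 -0.0844 0.45
-0.075 -0.0742 0.13
-0.065 -0.0642 0.03
-0.055 -0.0542 0.53
-0.045 -0.0442 -0.27
-0.035 -0.0342 -0.0
-0.025 -0.0242 0.11
23.7583
```

View pics/t5.png

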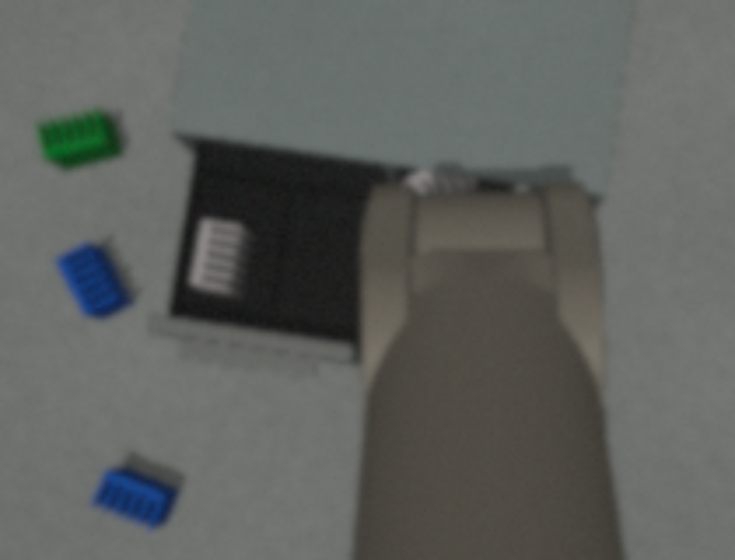

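The drawer is moving: the heatsink, at crop (430,180), is now at the unit's front edge. I continue to the detent.

```bash
python3 - <<'E'
from d import *
f0=0
for x in [*np.arange(-.01,.03,.01),*np.arange(.03,.07,.003)]:
    servo_line(P(x,-.0335,.075),v=.05 if x<.03 else .03);f=F();print(round(x,3),round(X(),4),round(f,2))
    if f<-14: break
dwell(.3);print(observe()["t"],F())
servo_line(P(X()-.06,-.0335,.075),v=.12); p=np.array(observe()["tcp_pos"]);p[2]=.2
servo_line(p,v=.15); move_ptp(np.array([.4,-.3,.3]),[0,np.pi/2,np.radians(83)])
print(observe()["t"])
import pickle
w=snapshot("top");pickle.dump(w,open("t6.pkl","wb"));s=snapshot("side")
cv2.imwrite("pics/t6.png",np.hstack([cv2.resize(w["color"][60:260,110:330],(400,364)),cv2.resize(s["color"][90:290,90:310],(400,364))]))
E
```

```text
-0.01 -0.0093 -0.34
0.0 0.0007 -0.31
0.01 0.0107 0.04
0.02 0.0207 0.02
0.03 0.0304 -1.24
0.033 0.0333 -0.86
0.036 0.0363 -0.03
0.039 0.0391 -0.58
0.042 0.0407 -5.83
0.045 0.0438 -4.55
0.048 0.0482 -2.0
0.051 0.0507 -4.89
0.054 0.0508 -12.92
0.057 0.0509 -21.14
28.2917 -22.17591908809105
31.25
```

View pics/t6.png

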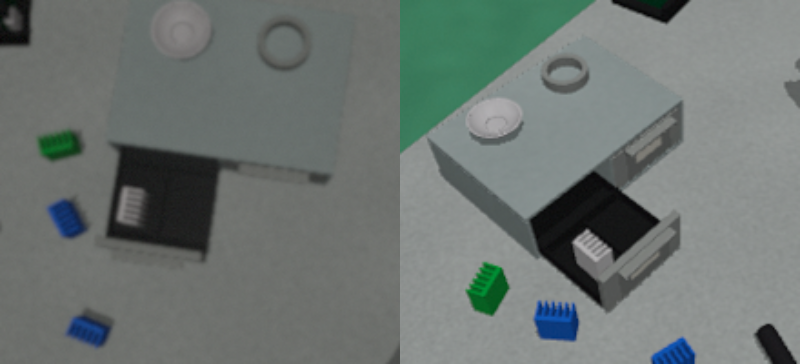

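The right drawer front is flush with the unit, and the left drawer and its heatsink are unchanged. I'm handing in.

```bash
python3 -c "
from station import *
print(observe()['ft_force'],observe()['t']);close_job()"
```

```text
[ 0.37068576  0.088695   -0.71447446] 31.35
the job is handed in; nothing more can be done
```

I stood the spare heatsink in the empty bay of the right drawer, the one with the transformer. I then pushed that drawer home with closed fingers on its lip and handed the job in at 31.4 s.

- **Placing:** The heatsink was set down until it touched the floor (5.9 N) and then released. The wrist picture showed it standing in the bay with the transformer undisturbed.
- **Closing:** The detent roller resisted with about 5.8 N, then let go. The drawer came up against a firm stop, about where I had estimated full closure. The final pictures show its front flush with the unit.
- **Everything else:** In the final pictures the left drawer is still open with its heatsink standing. The look-alikes and the things on top of the unit are in place. The arm is clear, with the wrist force near zero. These pictures were cropped, so I did not recheck the capacitor or bottle after the push; the arm did not work near them then.
- **Not confirmed:** Once the drawer was shut, the heatsink and transformer were hidden, so their standing is inferred from the slow, smooth push (stepwise, at 0.03–0.06 m/s). In the last steps the push reached 22 N against the stop, which is below the 40 N limit.

No check failed or disagreed.

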